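# Slide the jig stop home through its L-slot

## Task

Lock the wooden rail into the drilling jig: with closed fingertips gently push the red stop along the slot, round the corner, and on to the very end of the slot beside the rail. Only push it - do not grip, lift or tip the stop - and leave the rail, the blue tin, the glue bottle and the mug where they are. Finish with the hand clear of everything.

Things in the scene. Friction and masses are not known exactly. Their poses are not given: they have to be found in the camera images.
- jig: Fixed pale wooden board 240 x 240 x 28 mm. Origin: centre of underside; z up; x towards the green fence on its +x edge (18 mm thick, 26 mm above the board). L-shaped slot, 20 mm wide, 20 deep, black floor; centre line in the board's x, y (mm): long leg (-60, -75) along +y to the corner (-60, 55), short leg along +x to its end (28, 55); cut 10 mm past these points. Yaw within 0.6 rad.
- slot_corner (a point): Point on the slot's centre line at the corner of the L, at the height of the board top (28 mm above the bench). Axes as the jig's. A stop standing here can be pushed into the short leg.
- slot_end (a point): Point on the centre line of the short leg, at the height of the board top, where the stop must go; 88 mm from the corner along the jig's +x. The pin has 2 mm of play all round here.
- stop: Loose red puck, 60 mm diameter, 28 high, 0.3 to 0.65 kg, flat on the board; a pin of 16 mm diameter, 17 long, under its centre rides in the slot. Origin: centre of the puck's underside, on the board top (z 28 mm); z up, yaw free. Smooth on waxed wood: friction 0.5 to 2 N, stays where left. Starts in the half of the long leg away from the corner. Tips if pushed hard or high against a slot wall: push low.
- rail: Loose dark-brown wooden rail 34 x 210 x 18 mm lying on the board along the fence (its length along the jig's y). Origin: centre of its underside. With the stop home there are about 6 mm between stop and rail.
- tin: Loose blue tin with a white top, 34 mm in diameter, 42 mm high, standing on the board inside the L, 70 mm or more from both legs' centre lines. Origin: centre of its underside.
- glue: Loose white glue bottle with an orange cap, 58 mm in diameter, 160 mm high, standing on the bench to one side of the jig. Origin: centre of its underside.
- mug: Loose blue mug, 76 mm in diameter, 85 mm high, standing on the bench to the other side of the jig. Origin: centre of its underside.
Not all that is in view belongs to the job. Of the things that look like the stop, the smallest one is meant.

How it is judged:
On the way:
1. the stop comes to the corner of the slot (horizontal distance between stop and slot_corner below 0.012 m).
At the end, for the whole second after the job is handed in: The stop lies flat and at rest on the board, its centre within 6 mm of the slot's end point, the rail within 10 mm and the tin, bottle and mug within 15 mm of where they were (horizontal distance between stop and slot_end below 0.006 m and z of stop in the frame of jig between 0.025 and 0.03 m and angle between stop's own z axis and vertical below 0.05 rad and linear speed of stop below 0.01 m/s and distance of rail from where it was at the start of the episode below 0.01 m and distance of each of tin, glue, mug from where it was at the start of the episode below 0.015 m); the robot touches nothing.
It fails at once if the stop is lifted (8 mm off the board) (z of stop in the frame of jig above 0.036 m).
It fails at once if the stop is tipped (more than 0.3 rad) (angle between stop's own z axis and vertical above 0.3 rad).
It fails at once if the stop is gripped or pushed hard (over 30 N from the fingers) (contact force between the fingers and stop above 30 N).
It fails at once if the rail is pushed out of place (10 mm) (distance of rail from where it was at the start of the episode above 0.01 m).
It fails at once if the tin, glue bottle or mug is moved (15 mm) (distance of any of tin, glue, mug from where it was at the start of the episode above 0.015 m).
It also fails if it takes over 64 s, if anything falls off the work surface, if the arm or the gripper's body presses on something with over 40 N, if the wrist force passes 120 N, or if a joint passes its speed limit or range.

## Robot

A 7-joint arm with a two-finger parallel gripper is mounted at the origin on the work surface. World frame = base frame: x ahead of the robot, y to its left, z up, the work surface at z = 0. Lengths are in m, angles in rad, forces in N, time in s.
With the tool pointing down it reaches from about 0.4 to 0.9 m from the base axis. Payload 5.5 kg.
Tool frame: the origin (TCP) lies at the very end of the fingers, on their centre line; the grasp point (between the pads) lies 19 mm behind it; z points along the fingers, y is the line along which they close (so a half turn about z gives the same grasp; the last joint's range is limited). The gripper opens to 85 mm and grips with 20 to 120 N. Pads are 22 mm wide; open, the fingers measure 114 mm over their backs; the gripper's body (76 mm by 85 mm) begins 54 mm behind the grasp point. The pads swing forward as they close: fully open they stand 13 mm farther back than shut.
Start: joints at [-0.851, 0.501, -0.427, 1.55, 0.221, 1.138, -0.21], TCP at [0.287, 0.583, 0.231] pointing down, gripper open.
Joint ranges: [-2.88, 2.88], [-0.31, 2.03], [-1.54, 1.56], [0.2, 2.42], [-1.41, 4.55], [0.19, 2.02], [-2.57, 2.57]. Speed limits (rad/s): [2.57, 2.57, 3.14, 3.14, 3.14, 3.14, 3.14].

## Interface

Orientations are given as a rotation vector (axis times angle).
In Python, from station import robot, read_camera, camera_info, ticket gives the robot as it stands. The module is installed in compiled form; this text tells all that it offers.
- The arm moves only by the tool send_rows, never from a script. Its argument "deltas" is a list of rows, each a list of 7 numbers: the shift along the tool's x, y, z each as a share of 100 cm, from -1 to 1, then the turn, a rotation vector about the tool's x, y, z each as a share of 45 degrees, from -1 to 1, then the opening, from 0 (shut) to 1 (fully open). A call has 1 to 10 rows; each row shifts and turns the commanded pose from where the row before left it, along the tool's axes as they then stand; what a row does not reach is not made up. A row lasts 1/8 s, in which the tool goes at most 62.5 mm and 10.7 degrees, less where a joint would pass 70% of its speed; a pose out of reach is approached as far as the arm can. A call with a number of a shift or a turn outside -1 to 1 is refused whole. A call with a gripper value outside its range is refused whole. The fingers move at their own pace and stop on an object; "force" is the grip in N (left out, the last holds). Time passes only in rows, so rows that do not move let the fingers close. It gives the time, the measured TCP pose, the force, the opening and the grip force at its end, in the units of the state.
- robot.observe(): the state, without advancing time (a new reading comes with each control period).
- read_camera(name): name is "scene" or "top" or "wrist"; returns (picture, depth): 480x640x3 uint8, red, green, blue; 480x640 float32, m along the optical axis (not along the pixel's ray), 0 where there is no reading.
- camera_info(name): a dict with "K" (3x3 intrinsics, pixels), "k1" (the pictures are not rectified: a ray, as slopes to the right and down, at radius r is drawn at 1 + k1 r^2 times it, then the intrinsics apply), "camera_from_world" (4x4, takes a point from world to camera coordinates); the wrist camera has in their place "mount" (4x4, takes a point from camera to tool coordinates, whose origin is the TCP and whose axes are the flange's). Camera axes: x right, y up, looking along -z (the intrinsics and any distortion apply to the point x, -y, -z); pixel columns grow to the right and rows downward; lengths in m; the calibration is good to about 2 mm. A picture is of the moment at which its call begins: read the wrist's pose just before it. camera_info takes no time and is no camera call.
- ticket.sign_off(): hands the job in; it is judged then, once.
The state is a dict: "time": time; "qpos": joint angles; "joint_vel": joint speeds; "effort": joint torques, N m; "tcp_pos": TCP position; "orientation": TCP orientation; "force": force on the tool from outside, world axes, zero at the start; "wrist_torque": the same for the moment, N m; "grip_width": finger opening in m; "gripper_force": force on a finger pad.
Only numpy, scipy, OpenCV 4.12 (cv2) and the standard library are available. Lean on these libraries where they do the work, as an engineer would, in place of code of your own. Each camera call takes 0.05 s, during which the arm holds its last target. There are 200 camera calls.

## Working session

There is one attempt and no reset: what is moved stays moved. The work goes in short steps, Python scripts to look and compute and a tool call to move; the robot and the scene stay as the last step left them, time stands still between calls to the robot, and variables do not carry over. Pictures are saved under pics/ and viewed, at most 10 in all, crops included, and the job is handed in when it is done.

Besides the shell and the picture viewer there is one more tool, called as name([rows], argument=value, ...), one row to a line, values as JSON. send_rows: Moves the arm, as the interface text tells. Its arguments: {"type":"object","properties":{"deltas":{"type":"array","items":{"type":"array","items":{"type":"number"}}},"force":{"type":"number"}},"required":["deltas"]}

```bash
mkdir -p pics
cat > h.py <<'E'
import numpy as np, cv2
from scipy.spatial.transform import Rotation as R
from station import robot, read_camera, camera_info, ticket
def ext(name, obs=None):
    """world_from_camera"""
    c=camera_info(name)
    if name!="wrist": return np.linalg.inv(np.array(c["camera_from_world"]))
    T=np.eye(4); T[:3,:3]=R.from_rotvec(obs["orientation"]).as_matrix(); T[:3,3]=obs["tcp_pos"]
    return T@np.array(c["mount"])
def rays(name,uv,T):
    c=camera_info(name); K=np.array(c["K"]); uv=np.atleast_2d(np.array(uv,float))
    s=np.c_[(uv[:,0]-K[0,2])/K[0,0],(uv[:,1]-K[1,2])/K[1,1]]; u=s.copy()
    for _ in range(20): u=s/(1+c["k1"]*(u**2).sum(1,keepdims=True))
    d=np.c_[u[:,0],-u[:,1],-np.ones(len(u))]
    return T[:3,3], d@T[:3,:3].T
def onplane(name,uv,z,T):
    o,d=rays(name,uv,T); return o+d*((z-o[2])/d[:,2])[:,None]
def grab(name):
    o=robot.observe(); im,dep=read_camera(name); return im,dep,ext(name,o)
def save(fn,im): cv2.imwrite("pics/"+fn,im[:,:,::-1])
E
python3 - <<'E'
from h import *
o=robot.observe(); print(o["time"],o["tcp_pos"],o["orientation"],o["force"])
for n in("top","scene"):
    im,d,T=grab(n); save(n+"0.png",im); np.savez(n+"0.npz",im=im,d=d,T=T); print(n,T.round(3).tolist(),camera_info(n)["K"],camera_info(n)["k1"])
print(camera_info("wrist"))
E
```

```text
0.0 [0.28645745 0.582703   0.23025804] [-7.11154100e-01 -3.05955419e+00  2.95301872e-03] [-0.0382829  -0.67636757 -0.40802567]
top [[0.022, 0.993, -0.112, 0.367], [-1.0, 0.022, 0.002, -0.004], [0.004, 0.112, 0.994, 1.241], [0.0, 0.0, 0.0, 1.0]] [[486.80819282   0.         317.79716431]
 [  0.         486.80819282 236.94755568]
 [  0.           0.           1.        ]] -0.017372217170542954
scene [[0.753, -0.453, 0.477, 0.954], [0.658, 0.493, -0.57, -0.515], [0.023, 0.743, 0.669, 0.679], [0.0, 0.0, 0.0, 1.0]] [[442.76728018   0.         312.89845937]
 [  0.         442.76728018 238.17925917]
 [  0.           0.           1.        ]] -0.03461471475391751
{'K': array([[403.7570192 ,   0.        , 320.12186541],
       [  0.        , 403.7570192 , 241.35769252],
       [  0.        ,   0.        ,   1.        ]]), 'k1': -0.05080877635490349, 'mount': array([[ 2.57328881e-04,  9.62641281e-01,  2.70779796e-01,
         6.79653346e-02],
       [ 9.99999842e-01, -1.12383772e-04, -5.50792874e-04,
         8.57721156e-04],
       [-4.99784703e-04,  2.70779895e-01, -9.62641158e-01,
        -1.42889762e-01],
       [ 0.00000000e+00,  0.00000000e+00,  0.00000000e+00,
         1.00000000e+00]])}
```

View pics/top0.png

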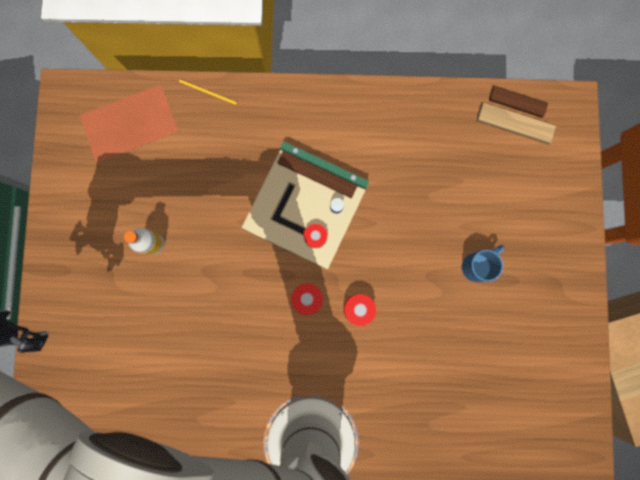

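View pics/scene0.png

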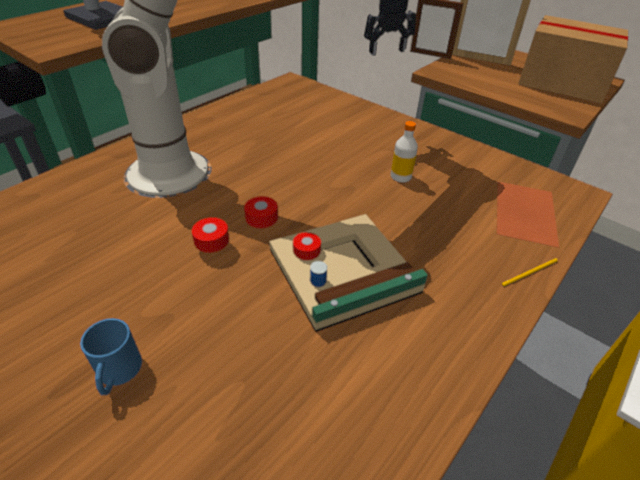

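In the top view the look-alikes are the red pucks at (316,236), (307,299) and (360,310). The one at (316,236) is the smallest and sits on the board in the long leg, so it should be the stop. I'll confirm that in a crop and measure.

Run:
```python
from h import *
z=np.load("top0.npz"); im,T=z["im"],z["T"]
save("crop1.png",cv2.resize(im[130:330,220:400],None,fx=3,fy=3,interpolation=cv2.INTER_CUBIC))
hsv=cv2.cvtColor(im,cv2.COLOR_RGB2HSV)
red=(((hsv[...,0]<6)|(hsv[...,0]>174))&(hsv[...,1]>190)&(hsv[...,2]>120)).astype(np.uint8); 
for c in cv2.findContours(red,0,2)[0]:
    if cv2.contourArea(c)<100: continue
    (u,v),r=cv2.minEnclosingCircle(c); p=onplane("top",[[u,v],[u+r,v],[u-r,v]],0.056,T)
    print("red",(round(u),round(v)),p[0].round(4),"diam",np.linalg.norm(p[1]-p[2]).round(4))
g=((hsv[...,0]>65)&(hsv[...,0]<95)&(hsv[...,1]>90)).astype(np.uint8); g[:130]=0;g[200:]=0;g[:,:270]=0;g[:,380:]=0
c=max(cv2.findContours(g,0,1)[0],key=cv2.contourArea); b=cv2.boxPoints(cv2.minAreaRect(c)); print("fence px",b.round(1).tolist())
print(onplane("top",b,0.054,T).round(4).tolist())
# pale board + everything in jig: hue/saturation
pale=((hsv[...,0]>14)&(hsv[...,0]<30)&(hsv[...,1]<140)&(hsv[...,2]>110)).astype(np.uint8); pale[:130]=0;pale[280:]=0;pale[:,:235]=0;pale[:,380:]=0
pale=cv2.morphologyEx(pale,cv2.MORPH_OPEN,np.ones((3,3)))
c=max(cv2.findContours(pale,0,1)[0],key=cv2.contourArea); b=cv2.boxPoints(cv2.minAreaRect(c)); print("pale px",b.round(1).tolist(),cv2.contourArea(c))
P=onplane("top",b,0.028,T); print(P.round(4).tolist(), np.linalg.norm(np.diff(P,axis=0),axis=1))
k=(im.max(2)<45).astype(np.uint8); k[:175]=0;k[245:]=0;k[:,:262]=0;k[:,330:]=0
ys,xs=np.nonzero(k); print(len(xs),xs.min(),xs.max(),ys.min(),ys.max())
for nm,px,h in(("mug",(485,265),.085),("glue",(130,237),.16),("tin",(337,205),.07)): print(nm,onplane("top",px,h,T)[0].round(3))
```

```text
red (360, 309) [ 0.3283 -0.1111  0.056 ] diam 0.0771
red (306, 299) [0.3496 0.0176 0.056 ] diam 0.075
red (314, 235) [0.5052 0.0026 0.056 ] diam 0.0567
fence px [[295.3999938964844, 155.39999389648438], [298.20001220703125, 149.1999969482422], [352.6000061035156, 174.3000030517578], [349.79998779296875, 180.5]]
[[0.7049, 0.0542, 0.054], [0.721, 0.0474, 0.054], [0.6598, -0.0898, 0.054], [0.6439, -0.0828, 0.054]]
pale px [[240.10000610351562, 228.0], [278.8999938964844, 147.5], [366.29998779296875, 189.60000610351562], [327.5, 270.1000061035156]] 7194.5
[[0.5221, 0.1892, 0.028], [0.7321, 0.0982, 0.028], [0.6273, -0.1268, 0.028], [0.4213, -0.0323, 0.028]] [0.22888479 0.24820681 0.22667833]
285 273 302 185 232
mug [ 0.439 -0.406  0.085]
glue [0.48  0.414 0.16 ]
tin [ 0.578 -0.052  0.07 ]
```

View pics/crop1.png

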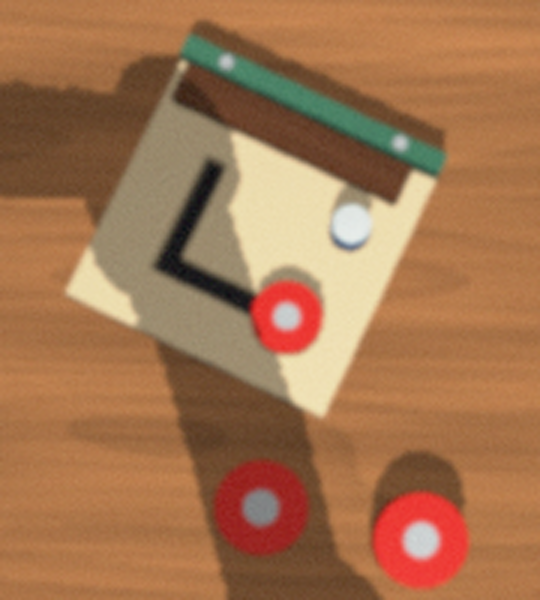

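The crop confirms it: at the same scale the on-board puck (crop 287,317) measures 57 mm, against 75 and 77 mm for the other two, and it stands on the slot. The jig yaw is about -0.43 rad. The tool is already nearly aligned, with tool x close to -jig x and tool y close to +jig y. I'll move over the jig and close the fingers.

send_rows([
  [-0.02,-0.02,-0.04,0,0,0,0],
  [-0.033,-0.035,-0.02,0,0,0,0],
  [-0.033,-0.035,0,0,0,0,0],
  [-0.033,-0.035,0,0,0,0,0],
  [-0.033,-0.035,0,0,0,0,0],
  [-0.033,-0.035,0,0,0,0,0],
  [-0.033,-0.035,0,0,0,0,0],
  [-0.033,-0.035,0,0,0,0,0],
  [-0.033,-0.035,0,0,0,0,0],
  [-0.033,-0.035,0,0,0,0,0],
])

```text
time: 1.35
tcp_pos: [0.4234, 0.1413, 0.2912]
orientation: [-0.711, -3.06, 0.0]
force: [-0.1, 0.5, -1.1]
grip_width: -0.0002
gripper_force: 0.0
```

send_rows([
  [-0.033,-0.035,0,0,0,0,0],
  [-0.033,-0.035,0,0,0,0,0],
  [-0.033,-0.035,0,0,0,0,0],
  [-0.02,-0.03,0,0,0,0,0],
  [-0.01,-0.015,0,0,0,0,0],
  [0,0,0,0,0,0,0],
  [0,0,0,0,0,0,0],
  [0,0,0,0,0,0,0],
])

```text
time: 2.35
tcp_pos: [0.4729, -0.0473, 0.2913]
orientation: [-0.708, -3.061, -0.0]
force: [0.3, -0.2, 0.1]
grip_width: 0.0002
gripper_force: 0.0
```

Run:
```python
from h import *
o=robot.observe(); im,d,T=grab("wrist"); save("w1.png",im); np.savez("w1.npz",im=im,d=d,T=T)
Rm=R.from_rotvec(o["orientation"]).as_matrix(); print(o["time"],o["tcp_pos"],Rm.round(3).tolist(),o["grip_width"],o["force"])
```

```text
2.35 [ 0.47293404 -0.04725397  0.29125653] [[-0.898, 0.439, -0.0], [0.439, 0.898, 0.0], [0.0, 0.0, -1.0]] 0.00023473155599660635 [ 0.33975498 -0.19786831  0.12090799]
```

View pics/w1.png

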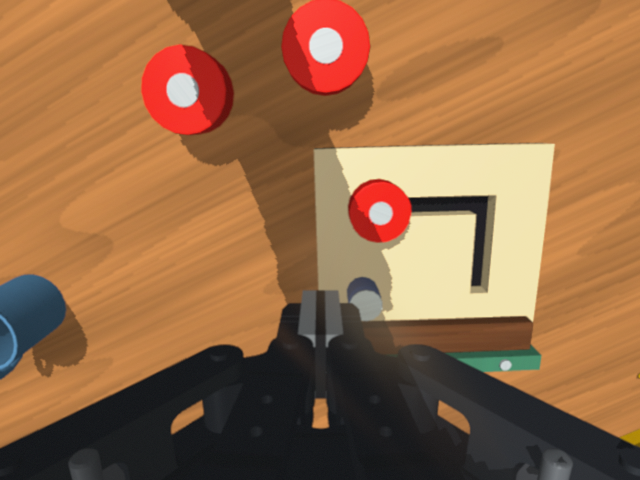

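The wrist view shows the board's -x corners at (314,150) and (554,144), the stop at (380,211), and the slot's outer corner near (495,196). The short leg ends near (480,292), and the closed fingertips are at (320,292).

```bash
cat > fit.py <<'E'
from h import *
def stop(name,im,T,near,tol=.07):
    hsv=cv2.cvtColor(im,cv2.COLOR_RGB2HSV)
    red=(((hsv[...,0]<6)|(hsv[...,0]>174))&(hsv[...,1]>170)&(hsv[...,2]>70)).astype(np.uint8)
    out=[]
    for c in cv2.findContours(red,0,2)[0]:
        if cv2.contourArea(c)<150: continue
        x,y,w,hh=cv2.boundingRect(c); roi=hsv[y:y+hh,x:x+w]
        m=np.zeros(im.shape[:2],np.uint8); cv2.drawContours(m,[c],-1,1,-1)
        wh=((hsv[...,1]<60)&(hsv[...,2]>90)&(m>0)).astype(np.uint8)  # white disc on the top face
        if wh.sum()<10: continue
        M=cv2.moments(wh,True); p=onplane(name,(M["m10"]/M["m00"],M["m01"]/M["m00"]),.056,T)[0]
        q=onplane(name,c[:,0,:],.056,T)[:,:2]; (a,b),r=cv2.minEnclosingCircle(q.astype(np.float32))
        if np.linalg.norm(p[:2]-near)<tol: out.append((p[:2],np.array([a,b]),2*r))
    return out
E
python3 - <<'E'
from fit import *
z=np.load("w1.npz"); im,T=z["im"],z["T"]
for s in stop("wrist",im,T,np.array([.505,.003])): print("wrist stop",[np.round(i,4) for i in s])
t=np.load("top0.npz")
for s in stop("top",t["im"],t["T"],np.array([.505,.003])): print("top stop",[np.round(i,4) for i in s])
c=cv2.goodFeaturesToTrack(cv2.cvtColor(im[130:330,300:570],cv2.COLOR_RGB2GRAY),60,.02,6)
c=cv2.cornerSubPix(cv2.cvtColor(im,cv2.COLOR_RGB2GRAY),c+np.float32([300,130]),(4,4),(-1,-1),(3,20,.01))[:,0]
def near(u): i=np.argmin(np.linalg.norm(c-u,axis=1)); return c[i]
names=dict(A=(314,150),B=(554,144),So=(495,195),Si=(472,213),E1=(470,292),E2=(489,292))
P={k:(near(np.array(v)),onplane("wrist",near(np.array(v)),.028,T)[0][:2]) for k,v in names.items()}
for k,v in P.items(): print(k,v[0].round(1),v[1].round(4))
A,B=P["A"][1],P["B"][1]; y=(B-A)/np.linalg.norm(B-A); x=np.array([y[1],-y[0]]); C=(A+B)/2+.12*x
print("edge",np.linalg.norm(B-A),"yaw",np.arctan2(x[1],x[0]),"C",C)
for k,v in P.items(): print(k,((v[1]-C)@np.c_[x,y]*1000).round(1))
print("corner",C-.06*x+.055*y,"end",C+.028*x+.055*y)
E
```

```text
wrist stop [array([0.5077, 0.001 ]), array([5.056e-01, 5.000e-04]), np.float64(0.0623)]
top stop [array([5.054e-01, 2.000e-04]), array([0.5053, 0.0022]), np.float64(0.0592)]
A [313.3 149.2] [ 0.4273 -0.0312]
B [554.3 143.4] [0.5263 0.1881]
So [495.7 195. ] [0.5495 0.1165]
Si [475.7 214. ] [0.5592 0.0909]
E1 [469.8 292.9] [0.6393 0.0548]
E2 [487.3 292.1] [0.6471 0.0725]
edge 0.2406004513312298 yaw -0.4240293801414297 C [0.58616499 0.02912356]
A [-120.  -120.3]
B [-120.   120.3]
So [-69.3  64.6]
Si [-50.   45.2]
E1 [37.9 45.3]
E2 [37.7 64.7]
corner [0.55410768 0.10393885] end [0.63431427 0.06773246]
```

The geometry checks out: the edge is 240.6 mm and the slot points are within 1 mm of their known places. The stop is at jig (-60.6, -58), so it needs about 113 mm along +y. I'll align the yaw and descend behind it.

send_rows([
  [-0.012,0.004,0.03,0,0,-0.039,0],
  [0,0,0.05,0,0,0,0],
  [0,0,0.05,0,0,0,0],
  [0,0,0.05,0,0,0,0],
  [0,0,0.04,0,0,0,0],
  [0,0,0.02,0,0,0,0],
  [0,0,0.01,0,0,0,0],
  [0,0,0.004,0,0,0,0],
  [0,0,0,0,0,0,0],
])

```text
time: 3.52
tcp_pos: [0.4861, -0.0502, 0.0378]
orientation: [0.664, 3.07, 0.0]
force: [-0.0, -0.1, 0.3]
grip_width: 0.0003
gripper_force: 0.0
```

```bash
cat > st.py <<'E'
from fit import *
C=np.array([.5862,.0291]); a=-.424; x=np.array([np.cos(a),np.sin(a)]); y=np.array([-x[1],x[0]])
def J(p): return ((np.asarray(p)[:2]-C)@np.c_[x,y]*1000).round(1)
if __name__=="__main__":
    import sys
    o=robot.observe(); Rm=R.from_rotvec(o["orientation"]).as_matrix()
    print(o["time"],"tcp jig",J(o["tcp_pos"]),"z",o["tcp_pos"][2].round(4),"F",o["force"].round(2),"yaw err deg",np.degrees(np.arctan2(Rm[1,0],Rm[0,0])-(a+np.pi)).round(2))
    for n in sys.argv[2:]:
        im,d,T=grab(n); save(f"{sys.argv[1]}_{n}.png",im)
        for s in stop(n,im,T,np.array([.57,.05]),.13): print(n,"white",J(s[0]),"circle",J(s[1]),s[2].round(4))
E
python3 st.py a top wrist
```

```text
3.525 tcp jig [ -58.6 -113.4] z 0.0378 F [-0.   -0.09  0.32] yaw err deg -0.11Traceback (most recent call last):
  File "st.py", line 10, in <module>
    for s in stop(n,im,T,np.array([.57,.05]),.13): print(n,"white",J(s[0]),"circle",J(s[1]),s[2].round(4))
                                                                                            ^^^^^^^^^^
AttributeError: 'float' object has no attribute 'round'
```

send_rows([
  [0.001,0.003,0.001,0,0,0,0],
  [0,0.003,0,0,0,0,0],
  [0,0.003,0,0,0,0,0],
  [0,0.003,0,0,0,0,0],
  [0,0.003,0,0,0,0,0],
  [0,0.003,0,0,0,0,0],
  [0,0.003,0,0,0,0,0],
  [0,0.003,0,0,0,0,0],
  [0,0.003,0,0,0,0,0],
  [0,0.003,0,0,0,0,0],
])

```text
time: 4.88
tcp_pos: [0.4971, -0.0224, 0.0363]
orientation: [-0.664, -3.071, 0.0]
force: [-1.2, -0.4, 1.0]
grip_width: -0.0
gripper_force: 0.6
```

```bash
sed -i 's/s\[2\].round(4)/round(float(s[2]),4)/' st.py; python3 st.py b top wrist
```

```text
4.875 tcp jig [-60.  -83.6] z 0.0363 F [-1.19 -0.4   0.98] yaw err deg -0.12
```

View pics/b_wrist.png

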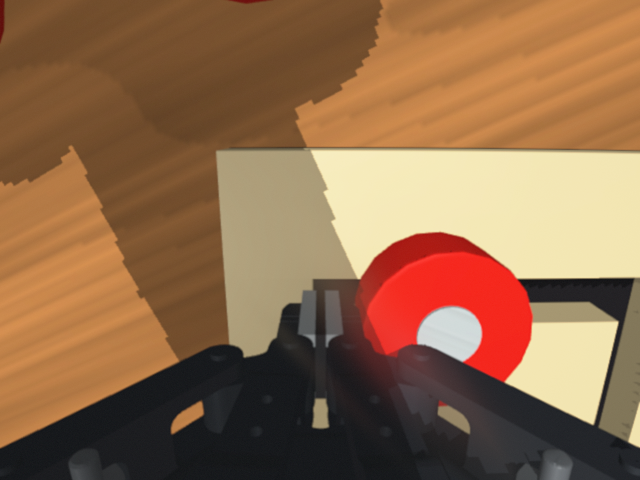

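The stop is just right of the fingertips, with its white disc at (449,335). My detector fails on partly hidden contours, so I'll use the convex hull.

```bash
sed -i 's/drawContours(m,\[c\],-1,1,-1)/drawContours(m,[cv2.convexHull(c)],-1,1,-1)/; s/\[...,1\]<60)&(hsv\[...,2\]>90)/[...,1]<90)\&(hsv[...,2]>70)/' fit.py; python3 st.py c wrist
```

```text
4.975 tcp jig [-60.  -83.2] z 0.0363 F [ 0.01  0.61 -0.44] yaw err deg -0.09
wrist white [-60.2 -38.2] circle [-64.9 -40.4] 0.0669
```

The offset from TCP to stop is 45 mm, as expected (30 + 15). I need another +93 mm, so I'll push on in gentle rows.

send_rows([
  [0,0.004,0,0,0,0,0],
  [0,0.004,0,0,0,0,0],
  [0,0.004,0,0,0,0,0],
  [0,0.004,0,0,0,0,0],
  [0,0.004,0,0,0,0,0],
  [0,0.004,0,0,0,0,0],
  [0,0.004,0,0,0,0,0],
  [0,0.004,0,0,0,0,0],
  [0,0.004,0,0,0,0,0],
  [0,0.004,0,0,0,0,0],
])

```text
time: 6.28
tcp_pos: [0.5137, 0.0141, 0.0363]
orientation: [-0.664, -3.07, -0.0]
force: [-0.4, -0.7, -1.4]
grip_width: -0.0004
gripper_force: 0.5
```

send_rows([
  [0,0.004,0,0,0,0,0],
  [0,0.004,0,0,0,0,0],
  [0,0.004,0,0,0,0,0],
  [0,0.004,0,0,0,0,0],
  [0,0.004,0,0,0,0,0],
  [0,0.004,0,0,0,0,0],
  [0,0.004,0,0,0,0,0],
  [0,0.004,0,0,0,0,0],
  [0,0.004,0,0,0,0,0],
  [0,0.004,0,0,0,0,0],
])

```text
time: 7.52
tcp_pos: [0.5303, 0.0505, 0.0363]
orientation: [0.664, 3.071, 0.0]
force: [-0.0, -0.6, -0.9]
grip_width: -0.0001
gripper_force: 0.5
```

```bash
python3 st.py d wrist
```

```text
7.525 tcp jig [-59.8  -3.5] z 0.0363 F [-0.02 -0.58 -0.88] yaw err deg -0.12
wrist white [-60.7  41.7] circle [-65.1  39.7] 0.067
```

send_rows([
  [0,0.004,0,0,0,0,0],
  [0,0.003,0,0,0,0,0],
  [0,0.003,0,0,0,0,0],
  [0,0.002,0,0,0,0,0],
  [0,0.001,0,0,0,0,0],
  [0,0,0,0,0,0,0],
])

```text
time: 8.32
tcp_pos: [0.5356, 0.0622, 0.0363]
orientation: [0.664, 3.07, 0.0]
force: [-0.5, -0.8, 0.2]
grip_width: -0.0005
gripper_force: 0.1
```

```bash
python3 st.py e wrist
```

```text
8.325 tcp jig [-59.7   9.4] z 0.0363 F [-0.5  -0.79  0.24] yaw err deg -0.12
wrist white [-61.2  54.5] circle [-66.   52.7] 0.0666
```

The stop is at (-61, 54.5), which is the corner. I'll nudge it 1 mm, back off, rise, and go round to its -x side.

send_rows([
  [0,0.001,0,0,0,0,0],
  [0,0,0,0,0,0,0],
  [0,-0.01,0,0,0,0,0],
  [0,-0.005,-0.02,0,0,0,0],
  [0,0,-0.03,0,0,0,0],
  [0.025,0.02,-0.005,0,0,0,0],
  [0.03,0.02,0,0,0,0,0],
  [0,0.02,0,0,0,0,0],
  [0,0,0.02,0,0,0,0],
  [0,0,0,0,0,0,0],
])

```text
time: 9.62
tcp_pos: [0.5038, 0.126, 0.0702]
orientation: [-0.664, -3.068, 0.002]
force: [0.3, 0.1, -0.2]
grip_width: 0.0
gripper_force: 0.0
```

```bash
python3 st.py f wrist
```

```text
9.625 tcp jig [-115.    54.4] z 0.0702 F [ 0.29  0.08 -0.16] yaw err deg -0.13
```

View pics/f_wrist.png

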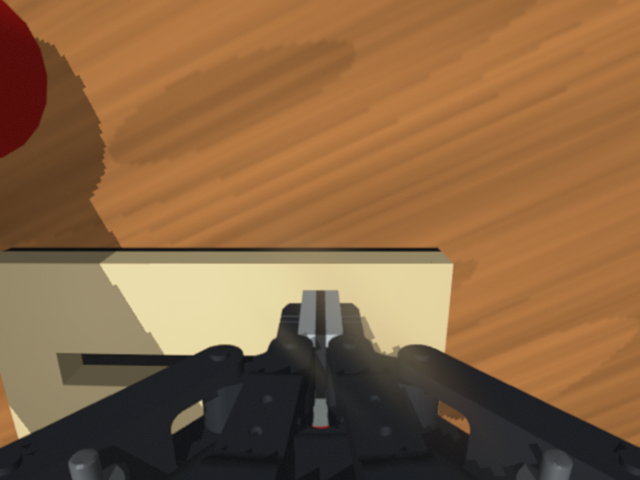

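The puck is hidden behind the fingers here, as expected, so I'll track it with the scene camera. Next I'll descend and start the +x push.

send_rows([
  [0,0,0.02,0,0,0,0],
  [0,0,0.014,0,0,0,0],
  [-0.003,0,0,0,0,0,0],
  [-0.003,0,0,0,0,0,0],
  [-0.003,0,0,0,0,0,0],
  [-0.003,0,0,0,0,0,0],
  [-0.003,0,0,0,0,0,0],
  [-0.003,0,0,0,0,0,0],
  [-0.003,0,0,0,0,0,0],
  [-0.003,0,0,0,0,0,0],
])

```text
time: 10.92
tcp_pos: [0.5264, 0.1167, 0.0373]
orientation: [-0.664, -3.07, 0.0]
force: [-0.4, -0.2, 0.4]
grip_width: 0.0
gripper_force: 0.6
```

```bash
python3 st.py g scene top
```

```text
10.925 tcp jig [-90.6  55.3] z 0.0373 F [-0.37 -0.19  0.41] yaw err deg -0.12
scene white [-51.8  55.4] circle [-38.2  47.5] 0.0841
```

The stop is at (-52, 55) and in the short leg. Continuing.

send_rows([
  [-0.004,0,0,0,0,0,0],
  [-0.004,0,0,0,0,0,0],
  [-0.004,0,0,0,0,0,0],
  [-0.004,0,0,0,0,0,0],
  [-0.004,0,0,0,0,0,0],
  [-0.004,0,0,0,0,0,0],
  [-0.004,0,0,0,0,0,0],
  [-0.004,0,0,0,0,0,0],
  [-0.004,0,0,0,0,0,0],
  [-0.004,0,0,0,0,0,0],
])

```text
time: 12.28
tcp_pos: [0.5629, 0.1002, 0.0373]
orientation: [-0.664, -3.071, -0.0]
force: [-0.7, 0.2, 1.2]
grip_width: -0.0
gripper_force: 0.4
```

send_rows([
  [-0.004,0,0,0,0,0,0],
  [-0.004,0,0,0,0,0,0],
  [-0.004,0,0,0,0,0,0],
  [-0.004,0,0,0,0,0,0],
  [-0.004,0,0,0,0,0,0],
  [-0.003,0,0,0,0,0,0],
  [-0.003,0,0,0,0,0,0],
  [-0.002,0,0,0,0,0,0],
  [0,0,0,0,0,0,0],
])

```text
time: 13.4
tcp_pos: [0.5886, 0.0885, 0.0374]
orientation: [0.665, 3.07, 0.0]
force: [-0.8, -0.3, 0.1]
grip_width: 0.0
gripper_force: 0.0
```

```bash
python3 st.py h scene
```

```text
13.4 tcp jig [-22.2  55.1] z 0.0374 F [-0.78 -0.3   0.1 ] yaw err deg -0.13
scene white [16.7 56. ] circle [25.9 44.2] 0.0804
```

About 10 mm remains. I'll push 8 mm, then feel for the end of the slot.

send_rows([
  [-0.002,0,0,0,0,0,0],
  [-0.002,0,0,0,0,0,0],
  [-0.002,0,0,0,0,0,0],
  [-0.002,0,0,0,0,0,0],
  [0,0,0,0,0,0,0],
])

```text
time: 14.08
tcp_pos: [0.5959, 0.0852, 0.0373]
orientation: [0.665, 3.07, 0.0]
force: [-0.4, 0.0, -0.6]
grip_width: 0.0004
gripper_force: 0.0
```

send_rows([
  [-0.001,0,0,0,0,0,0],
  [-0.001,0,0,0,0,0,0],
  [0,0,0,0,0,0,0],
])

```text
time: 14.45
tcp_pos: [0.5973, 0.0845, 0.0372]
orientation: [-0.664, -3.071, -0.0]
force: [-0.4, 0.3, 1.2]
grip_width: -0.0001
gripper_force: 0.3
```

```bash
python3 st.py i scene
```

```text
14.45 tcp jig [-12.6  55.1] z 0.0372 F [-0.38  0.27  1.19] yaw err deg -0.13
scene white [25.9 56.2] circle [36.9 45.2] 0.0811
```

send_rows([
  [-0.001,0,0,0,0,0,0],
  [0,0,0,0,0,0,0],
])

```text
time: 14.75
tcp_pos: [0.5983, 0.0841, 0.0373]
orientation: [0.664, 3.07, 0.0]
force: [-0.7, 0.1, -0.2]
grip_width: 0.0003
gripper_force: 0.3
```

send_rows([
  [-0.001,0,0,0,0,0,0],
  [0,0,0,0,0,0,0],
])

```text
time: 15.0
tcp_pos: [0.5985, 0.084, 0.0372]
orientation: [-0.664, -3.069, 0.0]
force: [-3.0, 1.2, 1.2]
grip_width: -0.0002
gripper_force: 1.7
```

```bash
python3 st.py j scene
```

```text
15.0 tcp jig [-11.4  55.1] z 0.0372 F [-2.99  1.24  1.2 ] yaw err deg -0.1
scene white [26.9 56.5] circle [35.9 43.1] 0.0812
```

The force rose to 3 N and the TCP stopped, so the pin is on the end wall. I'll retreat straight back, then up, and check.

send_rows([
  [0.005,0,0,0,0,0,0],
  [0.02,0,0,0,0,0,0],
  [0.01,0,-0.02,0,0,0,0],
  [0.02,0,-0.05,0,0,0,0],
  [0.03,0,-0.05,0,0,0,0],
  [0.03,0,-0.05,0,0,0,0],
  [0.03,0.0,-0.05,0,0,0,0],
  [0.02,0,-0.02,0,0,0,0],
  [0,0,0,0,0,0,0],
  [0,0,0,0,0,0,0],
])

```text
time: 16.3
tcp_pos: [0.4493, 0.1512, 0.2767]
orientation: [0.665, 3.07, -0.001]
force: [-0.8, -1.0, -0.9]
grip_width: 0.0001
gripper_force: 0.0
```

```bash
python3 st.py k wrist scene top
```

```text
16.3 tcp jig [-175.   55.] z 0.2767 F [-0.77 -1.01 -0.89] yaw err deg -0.16
scene white [26.3 56.8] circle [40.3 49.4] 0.0806
top white [27.9 55.2] circle [26.2 51.6] 0.0639
```

View pics/k_wrist.png

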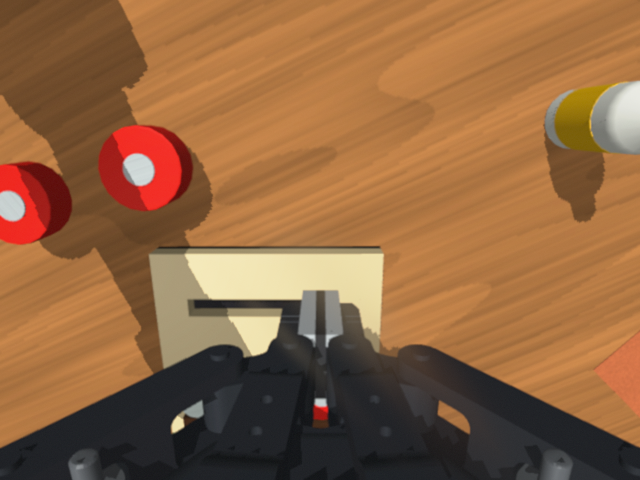

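View pics/k_scene.png

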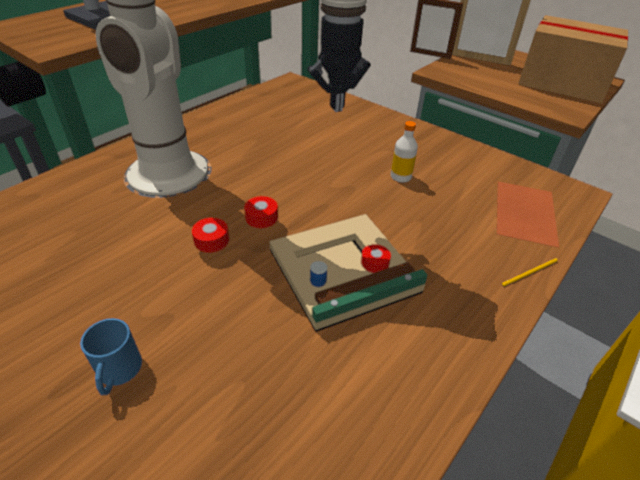

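In the scene view the stop lies flat at (376,258) beside the rail, and the tin, bottle, mug and rail are where they were. The top camera puts the stop at jig (27.9, 55.2), within 1 mm of the end point, and the hand is clear. I'll hand it in.

```bash
python3 -c "
from station import ticket
print(ticket.sign_off())"
```

```text
the job is handed in; nothing more can be done
None
```

The stop went round the corner to the end of the slot, where the top camera puts it within 1 mm of the end point; the rail, tin, bottle and mug look unmoved, the hand is clear, and the job is handed in at about 16 s (no verdict was returned).

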